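# Stand up the fallen shaker, weigh it and tare

## Task

The shaker bottle has fallen over: butt its base against the low slotted metal block, tip it up until it stands upright on the table right beside the block, and let go of it. Then take it again from above, set it down gently in the middle of the portion scale's steel plate and let go. Finally tare the scale: press the wide rectangular key with about 8 N (at least 5, never over 20), hold it for half a second and release it; leave the small round key and the things standing round about alone.

Things in the scene. Friction and masses are not known exactly. Their poses are not given: they have to be found in the camera images.
- shaker: Fallen shaker: round white bottle, blue cap, 58 mm diameter, 150 mm tall, 0.15-0.31 kg; the only bottle lying down. Origin: centre of its base; z runs from base to cap. At the start it lies on the table (origin 29 mm up), base towards the block, 20-55 mm short of it, up to 0.25 rad askew. Straight wall to 110 mm from the base; centre of mass 65 mm up. Gripped lightly (3.5 N) above that, it swivels between the fingers.
- block: The stop: a slotted aluminium block, fixed to the table, 32 mm (its x) by 92 mm (its y) by 30 mm high; origin at the centre of its underside. The face towards the shaker is its +x face, 16 mm from the origin, 30 mm high, upright and flat. Position and yaw vary.
- scale: The portion scale, fixed to the table: a grey box 200 mm (its x) by 160 mm (its y), housing top 38 mm above the table, with a square steel weighing plate at the back (+x) and a black strip with display and two keys in front (-x, the robot's side). Origin: the centre of its underside, on the table. Position and yaw vary.
- plate (a point): Centre of the top of the weighing plate, a flat rigid steel plate of 142 x 150 mm, 50 mm above the table.
- tare_top (a point): Centre of the top of the tare key, the wide rectangular white key at the right end of the strip: 24 mm (scale x) by 40 mm (scale y), its top 42 mm above the table and 4 mm proud of the housing. The steel plate's front edge lies 18 mm behind the key (towards scale +x) and stands 8 mm higher.
- tare_key (a joint): How far the tare key is down, m: 0 when released, 0.004 at its stop. A stiff spring: 4 N per mm, so 8 N takes 2 mm; springs back by itself.
- power_top (a point): Centre of the top of the small round white key, 18 mm in diameter, at the left end of the strip, about 106 mm from the tare key. Not to be pressed.
- salt: Bystander: salt shaker, 44 mm in diameter, 90 mm tall, standing; origin at the centre of its underside.
- tub: Bystander: lidded plastic tub, about 86 x 78 mm, 59 mm tall; origin at the centre of its underside.
- label_reel: Bystander: roll of labels lying flat, 62 mm in diameter, 28 mm high; origin at the centre of its underside.
There are look-alikes about, which are no part of the job. What is shaped like the block but blue is not meant.

How it is judged:
By the outcome, as a careful person would: the job done as asked, in the order asked, and still so for the second after the job is handed in, with the robot touching nothing.
It also fails if it takes over 72 s, if anything falls off the work surface, if the arm or the gripper's body presses on something with over 40 N, if the wrist force passes 120 N, or if a joint passes its speed limit or range.

## Robot

A 6-joint arm with a two-finger parallel gripper is mounted at the origin on a cart in front of the work surface, level with it; the furniture and walls round the work are solid. World frame = base frame: x ahead of the robot, y to its left, z up, the work surface at z = 0. Lengths are in m, angles in rad, forces in N, time in s.
With the tool pointing down it reaches from about 0.25 to 0.775 m from the base axis. Payload 4 kg.
Tool frame: the origin (TCP) lies at the very end of the fingers, on their centre line; the grasp point (between the pads) lies 19 mm behind it (ctrl.tcp_to_grasp is the distance from the TCP to the grasp point, in m); z points along the fingers, y is the direction in which the jaws open and shut (so a half turn about z gives the same grasp; the last joint's range is limited). The gripper opens to 94 mm and grips with 3 to 60 N. Pads are 16 mm wide; open, the fingers measure 119 mm over their backs; the gripper's body (75 mm by 177 mm) begins 78 mm behind the grasp point.
Start: joints at [1.146, 0.087, 1.371, -0, 1.684, -0.103], TCP at [0.174, 0.522, 0.206] pointing down, gripper open.
Joint ranges: [-3.1, 3.1], [-0.76, 2.03], [0.27, 2.55], [-1.08, 4.22], [0.17, 2.65], [-2.57, 2.57]. Speed limits (rad/s): [2.79, 2.79, 3.14, 3.14, 3.14, 3.14].

## Interface

Orientations are given as a unit quaternion [x, y, z, w].
In Python, from station import ctrl gives the robot as it stands.
- The arm moves only by the shell command python3 -m jog 'ROWS' [FORCE]. ROWS is text: rows parted by semicolons, each of 7 numbers parted by spaces: the shift along the tool's x, y, z in mm, then the turn, a rotation vector about the tool's x, y, z in rad, then the closure, from 0 (fully open) to 1 (shut). A call has 1 to 20 rows; each row is the pose to reach, as a shift and turn from the pose commanded when the call began, along the tool's axes at that moment; what a row does not reach only later rows make up. A row lasts 1/8 s, in which the tool goes at most 62.5 mm and 10.7 degrees, less where a joint would pass 70% of its speed; a pose out of reach is approached as far as the arm can. A call with a gripper value outside its range is refused whole. The fingers move at their own pace and stop on an object; FORCE is the grip in N (left out, the last holds). Time passes only in rows, so rows that repeat a pose let the fingers close. It gives the time, the measured TCP pose, the force and the opening at its end, in the units of the state.
- ctrl.read_state(): the state, without advancing time (a new reading comes with each control period).
- ctrl.read_camera(name): name is "scene" or "top" or "wrist"; returns the picture (400x640x3 uint8, red, green, blue); there is no depth.
- ctrl.camera_model(name): a dict with "fx", "fy", "cx", "cy" (pixels), "k1" (the pictures are not rectified: a ray, as slopes to the right and down, at radius r is drawn at 1 + k1 r^2 times it, then the intrinsics apply), "T" (4x4, takes a point from camera to world coordinates); the wrist camera has in their place "tool_from_camera" (4x4, takes a point from camera to tool coordinates, whose origin is the TCP and whose axes are the flange's). Camera axes: x right, y up, looking along -z (the intrinsics and any distortion apply to the point x, -y, -z); pixel columns grow to the right and rows downward; lengths in m; the calibration is good to about 2 mm. A picture is of the moment at which its call begins: read the wrist's pose just before it. camera_model takes no time and is no camera call.
- ctrl.close_job(): hands the job in, once; it reports no verdict.
The state is a dict: "time_s": time; "joints": joint angles; "qvel": joint speeds; "effort": joint torques, N m; "ee_pos": TCP position; "tool_rot": TCP orientation; "contact_force": force on the tool from outside, world axes, zero at the start; "wrist_torque": the same for the moment, N m; "finger_gap": finger opening in m.
Only numpy, scipy, OpenCV 4.12 (cv2) and the standard library are available. Lean on these libraries where they do the work, as an engineer would, in place of code of your own. Each camera call takes 0.05 s, during which the arm holds its last target. There are 200 camera calls.

## Working session

There is one attempt and no reset: what is moved stays moved. The work goes in short steps, Python scripts to look and compute and a shell command to move; the robot and the scene stay as the last step left them, time stands still between calls to the robot, and variables do not carry over. Pictures are saved under pics/ and viewed, on a budget of 10 in all, crops included, one or two more only if the job needs it, and the job is handed in when it is done.

```bash
mkdir -p pics; ls
cat > h.py <<'E'
import numpy as np, cv2
from station import ctrl
from scipy.spatial.transform import Rotation as R
def T(name,s=None):
    m=ctrl.camera_model(name)
    if name!="wrist": return m,np.array(m["T"])
    s=s or ctrl.read_state(); t=np.eye(4); t[:3,:3]=R.from_quat(s["tool_rot"]).as_matrix(); t[:3,3]=s["ee_pos"]
    return m,t@np.array(m["tool_from_camera"])
def ray(name,u,v,s=None):
    m,t=T(name,s); x=(u-m["cx"])/m["fx"]; y=(v-m["cy"])/m["fy"]
    k=m["k1"]; rd=np.hypot(x,y); r=rd
    for _ in range(30): r=rd/(1+k*r*r)
    f=r/rd if rd>0 else 1
    return t[:3,3], t[:3,:3]@np.array([x*f,-y*f,-1])
def on(name,u,v,z,s=None):
    o,d=ray(name,u,v,s); return o+d*(z-o[2])/d[2]
def proj(name,p,s=None):
    m,t=T(name,s); q=np.linalg.inv(t)@np.append(p,1); x,y=q[0]/-q[2],-q[1]/-q[2]
    f=1+m["k1"]*(x*x+y*y); return m["fx"]*x*f+m["cx"],m["fy"]*y*f+m["cy"]
def snap(name,fn):
    s=ctrl.read_state(); im=ctrl.read_camera(name)[:,:,::-1].copy(); cv2.imwrite("pics/"+fn,im); return im,s
def rel(p):
    "world point -> mm in current tool axes, from TCP"
    s=ctrl.read_state(); return R.from_quat(s["tool_rot"]).as_matrix().T@(np.array(p)-s["ee_pos"])*1000
E
python3 - <<'E'
from h import *
a,_=snap("top","top0.png"); b,_=snap("scene","scene0.png")
print(ctrl.read_state()); print(ctrl.camera_model("wrist"))
for n in("top","scene"): print(n,np.round(T(n)[1],3).tolist())
E
```

```text
pics
{'time_s': 0.1, 'joints': array([ 1.14590717e+00,  8.79175430e-02,  1.37209215e+00, -1.74565169e-05,
        1.68356989e+00, -1.03115043e-01]), 'qvel': array([-0.00098809, -0.0020706 , -0.00399542,  0.00102372,  0.00079826,
       -0.00040774]), 'effort': array([ 2.25839314e-03, -3.41247761e+01, -3.03303766e+01,  7.19900848e-02,
        3.03477456e-02, -8.35756646e-05]), 'ee_pos': array([0.17375618, 0.52132498, 0.20440685]), 'tool_rot': array([ 1.60194750e-01,  9.87084928e-01, -9.61306856e-04, -2.50867159e-04]), 'contact_force': array([0.54868919, 0.12788135, 0.23089415]), 'wrist_torque': array([-0.00771584, -0.02314346, -0.00540523]), 'finger_gap': 0.09414738020647166}
{'fx': 308.2304838725903, 'fy': 308.2304838725903, 'cx': 319.70035643842544, 'cy': 200.8072619492245, 'k1': 0.010678541114341756, 'tool_from_camera': array([[ 3.65132732e-04,  9.60321166e-01,  2.78896261e-01,
         8.17312541e-02],
       [ 9.99999477e-01, -6.17061577e-04,  8.15517397e-04,
        -2.55979627e-04],
       [ 9.55254784e-04,  2.78895817e-01, -9.60320889e-01,
        -1.79929654e-01],
       [ 0.00000000e+00,  0.00000000e+00,  0.00000000e+00,
         1.00000000e+00]])}
top [[0.012, 0.987, -0.159, 0.44], [-1.0, 0.013, 0.002, -0.241], [0.004, 0.159, 0.987, 1.11], [0.0, 0.0, 0.0, 1.0]]
scene [[0.866, 0.286, -0.41, 0.159], [-0.5, 0.495, -0.711, -0.996], [-0.0, 0.821, 0.571, 0.701], [0.0, 0.0, 0.0, 1.0]]
```

View pics/top0.png

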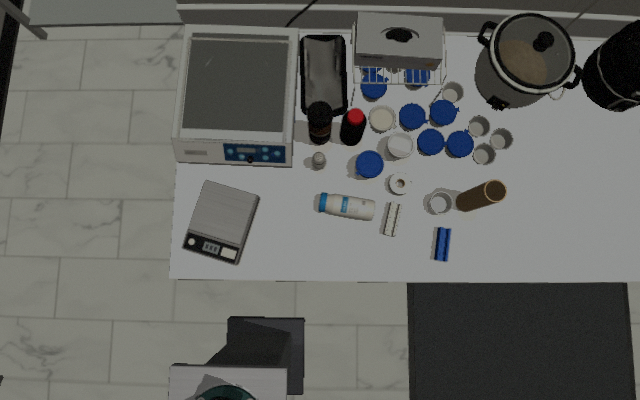

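View pics/scene0.png

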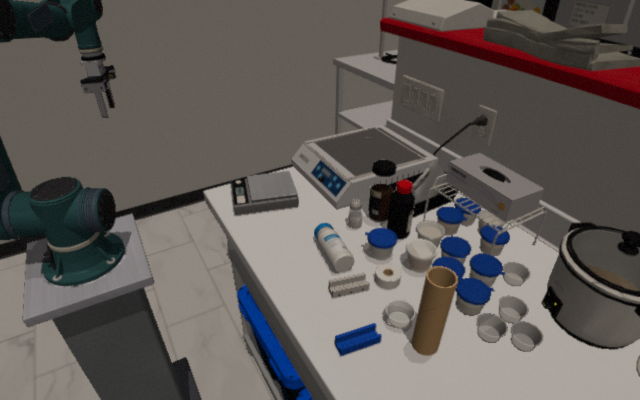

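The top picture shows the white bottle with its blue cap lying from (322,203) to (374,210). The slotted aluminium block is at (391,219), and the blue look-alike at (442,243) is not meant. The portion scale is at (222,220), with the tare key at about (229,254) and the round key at (192,241). The large appliance at (237,95) is not the scale. I'll confirm these in one enlarged crop and measure.

Run:
```python
from h import *
im=cv2.imread("pics/top0.png")
c=cv2.resize(im[170:275,175:415],None,fx=3.33,fy=3.33,interpolation=cv2.INTER_CUBIC)
c=cv2.convertScaleAbs(c,alpha=1.3)
cv2.imwrite("pics/crop1.png",c)
for n,u,v,z in[("cap",320,202.5,.029),("base",374.5,210.5,.029),("block",391,219,.03),("tare",229,254,.042),("pow",192,241,.042),("salt",319,160,.045),("reel",399,184,.028),("tub",370,165,.03)]:
    print(n,np.round(on("top",u,v,z),3))
```

```text
cap [ 0.597 -0.243  0.029]
base [ 0.576 -0.394  0.029]
block [ 0.553 -0.439  0.03 ]
tare [ 0.452 -0.001  0.042]
pow [0.485 0.102 0.042]
salt [ 0.713 -0.239  0.045]
reel [ 0.652 -0.464  0.028]
tub [ 0.705 -0.382  0.03 ]
```

View pics/crop1.png

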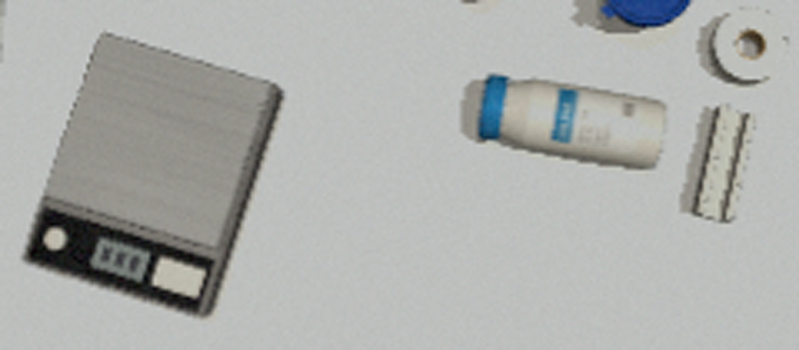

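The crop confirms the bottle lying with its base facing the aluminium block, and the scale with its wide tare key at crop (181,277) and round key at (55,238). I'll move above the bottle next.

```bash
cat >> h.py <<'E'
def goto(p,xdir):
    "world TCP target + tool x heading (rad), tool down -> shift mm, rotvec in current tool axes"
    s=ctrl.read_state(); R0=R.from_quat(s["tool_rot"]); x=np.array([np.cos(xdir),np.sin(xdir),0]); z=np.array([0,0,-1.]); y=np.cross(z,x)
    Rt=R.from_matrix(np.c_[x,y,z]); print("shift",np.round(rel(p),1),"turn",np.round((R0.inv()*Rt).as_rotvec(),4),"t",round(s["time_s"],2))
E
python3 -c "
from h import *
goto([.589,-.298,.2],np.arctan2(.151,.021))"
```

```text
shift [-653.  -645.9    5.6] turn [-1.8000e-03  1.2000e-03  1.3872e+00] t 0.1
```

```bash
python3 -m jog '-653 -646 5 0 0 1.387 0;-653 -646 5 0 0 1.387 0;-653 -646 5 0 0 1.387 0;-653 -646 5 0 0 1.387 0;-653 -646 5 0 0 1.387 0;-653 -646 5 0 0 1.387 0;-653 -646 5 0 0 1.387 0;-653 -646 5 0 0 1.387 0;-653 -646 5 0 0 1.387 0;-653 -646 5 0 0 1.387 0;-653 -646 5 0 0 1.387 0;-653 -646 5 0 0 1.387 0;-653 -646 5 0 0 1.387 0;-653 -646 5 0 0 1.387 0;-653 -646 5 0 0 1.387 0;-653 -646 5 0 0 1.387 0;-653 -646 5 0 0 1.387 0;-653 -646 5 0 0 1.387 0;-653 -646 5 0 0 1.387 0;-653 -646 5 0 0 1.387 0'
python3 -c "
from h import *
s=snap('wrist','w1.png')[1]; print(s['ee_pos'],s['tool_rot'],s['contact_force'],s['time_s'])"
```

```text
time_s: 2.6
ee_pos: [0.5891, -0.2968, 0.2011]
tool_rot: [0.754, 0.657, 0.0, 0.0]
contact_force: [0.4, -0.3, 0.1]
finger_gap: 0.0942
[ 0.5891215  -0.29684325  0.20113939] [7.53874886e-01 6.57017855e-01 1.83325548e-04 4.01287164e-04] [ 0.36530585 -0.25355573  0.10619028] 2.6
```

View pics/w1.png

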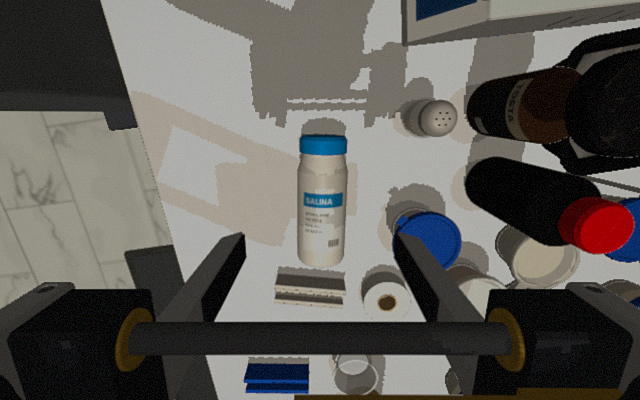

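Wrist picture: the bottle runs from the cap at (323,145) to the base at (318,265), and the metal block spans about (275..345, 267..308). The label reel at (386,300) is close to the block's right end. I'll take an enlarged crop to get the edges.

Run:
```python
import cv2
im=cv2.imread("pics/w1.png")
c=cv2.resize(im[190:315,255:415],None,fx=4.8,fy=4.8,interpolation=cv2.INTER_CUBIC); cv2.imwrite("pics/crop2.png",c)
```

```text
(no output)
```

View pics/crop2.png

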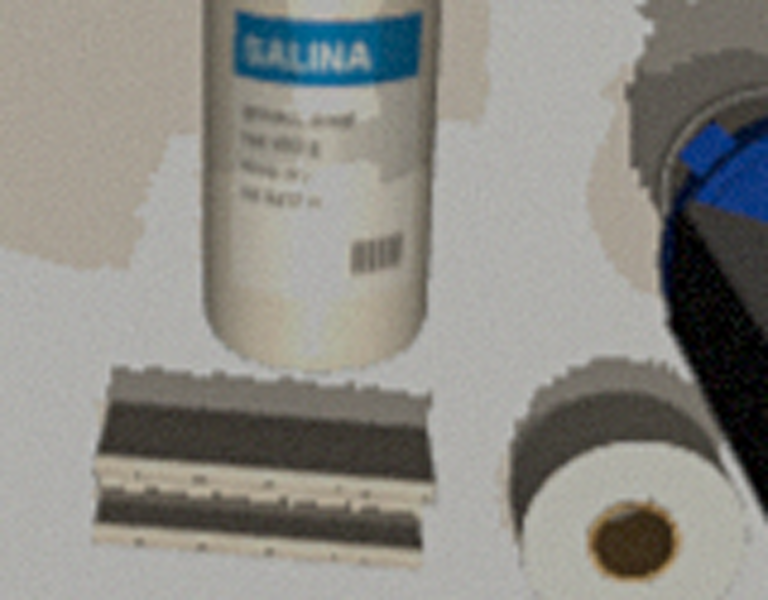

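```bash
cat > m.py <<'E'
from h import *
from types import SimpleNamespace
s={"ee_pos":np.array([.58912,-.29684,.20114]),"tool_rot":[.753875,.657018,.000183,.000401]}
P=lambda x,y,z: on("wrist",255+x/4.8-.4,190+y/4.8-.4,z,s)
fb=[P(107,400,0),P(433,432,0)]; ft=[P(97,455,.03),P(435,482,.03)]
f=lambda l:[np.round(q,4).tolist() for q in l]
print("face bottom",f(fb),"top",f(ft))
for a,b in(fb,ft): print("len",np.linalg.norm(b-a),"dir deg",np.degrees(np.arctan2(*(b-a)[1::-1])))
for y in(20,150,300):
    l={20:203,150:203,300:207}[y]; r={20:441,150:435,300:426}[y]
    p,q=P(l,y,.033),P(r,y,.033); print("bottle",np.round((p+q)/2,4),np.linalg.norm(p-q))
print("base",P(312,372,.056)); print("captop",on("wrist",324,137,.045,s))
E
python3 m.py
```

```text
face bottom [[0.5122, -0.4211, 0.0], [0.6039, -0.4442, 0.0]] top [[0.5136, -0.4208, 0.03], [0.6024, -0.4414, 0.03]]
len 0.0945852354190418 dir deg -14.152875277164952
len 0.09117154971344946 dir deg -13.050073036040521
bottle [ 0.5896 -0.3087  0.033 ] 0.057929665368749966
bottle [ 0.5844 -0.3419  0.033 ] 0.057941132295231616
bottle [ 0.5782 -0.3824  0.033 ] 0.056378490730959345
base [ 0.57591114 -0.39031253  0.056     ]
captop [ 0.60088118 -0.24352047  0.045     ]
```

```bash
cat >> m.py <<'E'
print("tub left/near",on("wrist",393,222,.055,s),on("wrist",405,265,.055,s))
goto([.5918,-.2963,.010],np.radians(80.8))
E
python3 m.py | tail -2
```

```text
tub left/near [ 0.66523922 -0.34631807  0.055     ] [ 0.67535002 -0.40175916  0.055     ]
shift [  1.1   2.4 191. ] turn [0.0007 0.0002 0.0233] t 2.65
```

```bash
python3 -m jog '1 2.4 60 0 0 0.023 0;1 2.4 120 0 0 0.023 0;1 2.4 160 0 0 0.023 0;1 2.4 180 0 0 0.023 0;1 2.4 191 0 0 0.023 0;1 2.4 191 0 0 0.023 0;1 2.4 191 0 0 0.023 0.45;1 2.4 191 0 0 0.023 0.45;1 2.4 191 0 0 0.023 0.45;1 2.4 191 0 0 0.023 0.45;1 2.4 191 0 0 0.023 0.45;1 2.4 191 0 0 0.023 0.45' 8
python3 -c "
from h import *
b=np.array([.558,-.432,0])+.0075*np.array([.972,-.235,0])
goto(np.append((b+.097*np.array([.235,.972,0]))[:2],.010),np.radians(76.4))"
```

```text
time_s: 4.15
ee_pos: [0.5917, -0.297, 0.0098]
tool_rot: [0.762, 0.648, 0.0, 0.0]
contact_force: [0.5, -0.0, 1.3]
finger_gap: 0.0571
shift [-42.5   3.2  -0.2] turn [0.0003 0.0001 0.0764] t 4.15
```

```bash
python3 -m jog '-10 1 0 0 0 0.02 0.45;-20 1.5 0 0 0 0.05 0.45;-28 2 0 0 0 0.076 0.45;-34 2.6 0 0 0 0.076 0.45;-37 3 0 0 0 0.076 0.45;-37 3 0 0 0 0.076 0.45'
python3 -m jog '-1 0 0 0 0 0 0.45;-2 0 0 0 0 0 0.45;-3 0 0 0 0 0 0.45;-3 0 0 0 0 0 0.45'
python3 -m jog '-1 0 0 0 0 0 0.45;-2 0 0 0 0 0 0.45;-3 0 0 0 0 0 0.45;-3 0 0 0 0 0 0.45'
```

```text
time_s: 4.9
ee_pos: [0.5887, -0.3345, 0.0097]
tool_rot: [0.786, 0.618, -0.0, 0.0]
contact_force: [-0.2, 1.8, 4.2]
finger_gap: 0.0574
time_s: 5.4
ee_pos: [0.5884, -0.3364, 0.0097]
tool_rot: [0.786, 0.619, 0.0, 0.0]
contact_force: [0.7, 4.3, 5.6]
finger_gap: 0.0573
time_s: 5.9
ee_pos: [0.5877, -0.3394, 0.0098]
tool_rot: [0.786, 0.619, 0.0, 0.0]
contact_force: [0.2, 3.6, 4.6]
finger_gap: 0.057
```

Run:
```python
from h import *
im,s=snap('wrist','w2.png'); print(s['ee_pos'],s['tool_rot'],s['contact_force'])
cv2.imwrite('pics/w2c.png',cv2.resize(im[150:390,170:470],None,fx=2.5,fy=2.5,interpolation=cv2.INTER_CUBIC))
```

```text
[ 0.58773752 -0.33937753  0.00977195] [7.85598763e-01 6.18736084e-01 4.51107379e-04 1.95041815e-04] [0.22989827 3.56143211 4.63823327]
```

View pics/w2c.png

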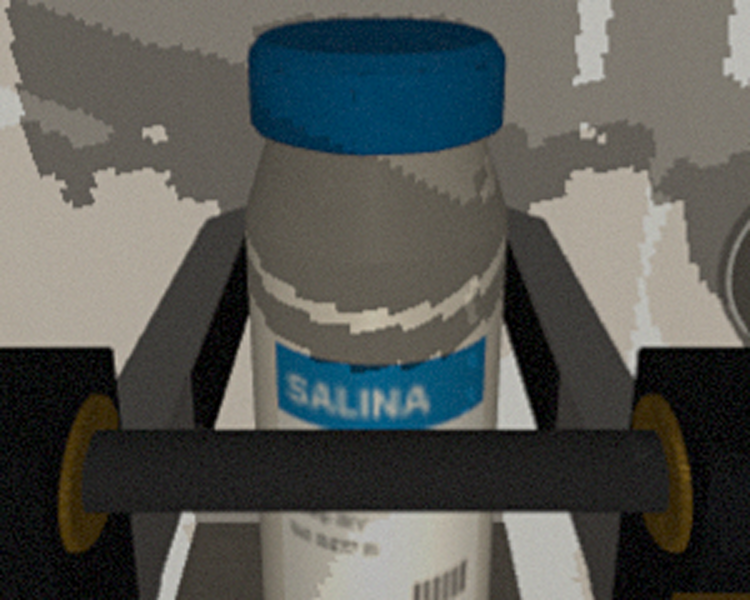

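Run:
```python
from h import *
s={"ee_pos":np.array([.58774,-.33938,.00977]),"tool_rot":[.785599,.618736,.00045,.0002]}
g=s["ee_pos"]; n=np.array([.235,.972,0]); f=np.array([.558,-.432,0])
print("grip to face",n@(g-f))
for r,z in((180,.054),(157,.003),(157,.01),(157,.02)):
    p=on("wrist",320,r,z,s); print(r,z,p.round(4),"from face",n@(p-f),"from grip",n@(p-g))
```

```text
grip to face 0.09701553999999997
180 0.054 [ 0.5995 -0.2894  0.054 ] from face 0.14836569137289438 from grip 0.05135015137289439
157 0.003 [ 0.6003 -0.2864  0.003 ] from face 0.1514289888216617 from grip 0.05441344882166173
157 0.01 [ 0.6006 -0.2855  0.01  ] from face 0.15242804789128495 from grip 0.05541250789128496
157 0.02 [ 0.6009 -0.2841  0.02  ] from face 0.15385527513360375 from grip 0.05683973513360377
```

```bash
python3 -m jog '-1 0 0 0 0 0 0.45;-2 0 0 0 0 0 0.45;-2 0 0 0 0 0 0.45'
python3 -m jog '0 0 0 0 0 0 0.45;0 0 0 0 0 0 0.45;0 0 -6 0 0 0 0.45;-0.5 0 -12 0 0 0 0.45;-1.5 0 -18 0 0 0 0.45;-3 0 -24 0 0 0 0.45;-4.5 0 -30 0 0 0 0.45;-6 0 -35 0 0 0 0.45;-8 0 -40 0 0 0 0.45;-10 0 -44.6 0 0 0 0.45;-12.5 0 -49 0 0 0 0.45;-15 0 -53 0 0 0 0.45;-17 0 -57 0 0 0 0.45;-19 0 -60 0 0 0 0.45;-19 0 -60 0 0 0 0.45' 3.5
python3 - <<'E'
from h import *
im,s=snap('scene','s2.png')
cv2.imwrite('pics/s2c.png',cv2.resize(im[170:330,260:460],None,fx=3.5,fy=3.5,interpolation=cv2.INTER_CUBIC))
E
```

```text
time_s: 6.32
ee_pos: [0.5875, -0.3405, 0.0098]
tool_rot: [0.786, 0.619, 0.001, -0.0]
contact_force: [0.9, 5.5, 4.8]
finger_gap: 0.0569
time_s: 8.2
ee_pos: [0.5825, -0.3605, 0.0698]
tool_rot: [0.786, 0.618, 0.0, 0.0]
contact_force: [-0.1, 0.2, -2.2]
finger_gap: 0.0574
```

View pics/s2c.png

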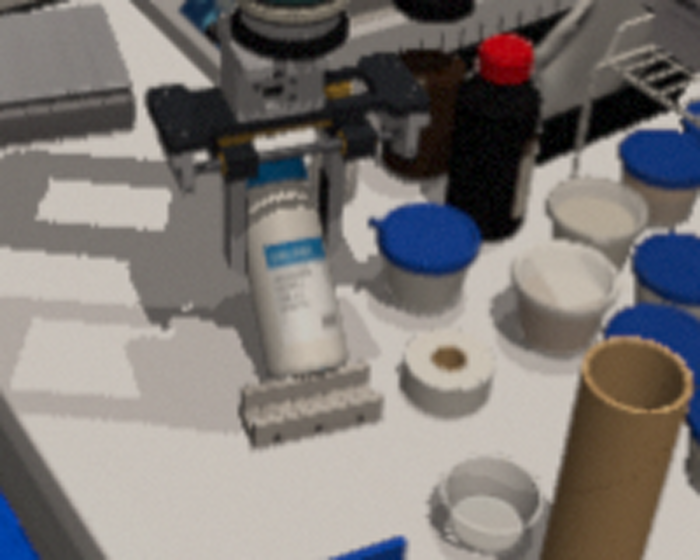

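The picture shows the bottle tilted about 45°, base edge (crop (305,370)) against the block and gripped at its shoulder. I'll continue the arc.

```bash
python3 -m jog '-1.5 0 -3 0 0 0 0.45;-3 0 -6 0 0 0 0.45;-4 0 -9 0 0 0 0.45;-7 0 -10.5 0 0 0 0.45;-10 0 -11.2 0 0 0 0.45;-14 0 -12 0 0 0 0.45;-18 0 -12.3 0 0 0 0.45;-22 0 -12.4 0 0 0 0.45;-26 0 -12.4 0 0 0 0.45;-30 0 -12 0 0 0 0.45;-34 0 -11.7 0 0 0 0.45;-38 0 -11 0 0 0 0.45;-42 0 -10.2 0 0 0 0.45;-46 0 -9 0 0 0 0.45;-49 0 -8.5 0 0 0 0.45;-49 0 -8.5 0 0 0 0.45'
python3 - <<'E'
from h import *
im,s=snap('scene','s3.png')
cv2.imwrite('pics/s3c.png',cv2.resize(im[170:310,270:400],None,fx=4,fy=4,interpolation=cv2.INTER_CUBIC))
E
```

```text
time_s: 10.25
ee_pos: [0.5704, -0.4086, 0.0776]
tool_rot: [0.786, 0.618, -0.0, -0.0]
contact_force: [-0.7, -0.3, -0.4]
finger_gap: 0.0516
```

View pics/s3c.png

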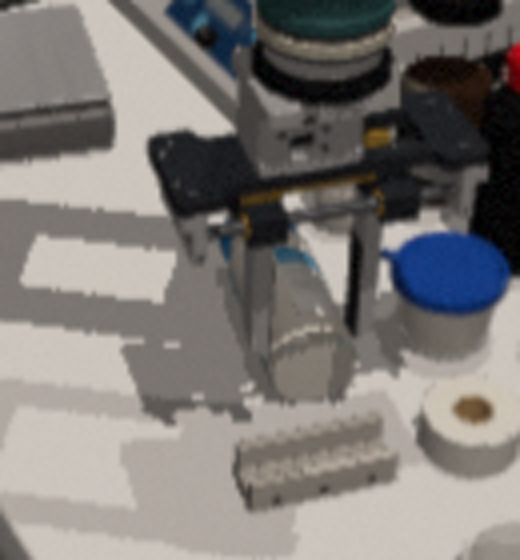

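The bottle slipped out. The gap of 51.6 mm means the fingers are empty, and the picture shows it lying again with its base at crop (305,375), short of the block. A 3.5 N grip was too weak to carry its weight. I'll back off, look, and retry with a firmer grip.

```bash
python3 -m jog '0 0 -30 0 0 0 0.2;20 0 -80 0 0 0 0;70 0 -122 0 0 0 0;113 0 -122 0 0 0 0;113 0 -122 0 0 0 0;113 0 -122 0 0 0 0'
python3 - <<'E'
from h import *
im,s=snap('wrist','w3.png'); print(s['ee_pos'].tolist(),s['tool_rot'].tolist(),s['contact_force'])
cv2.imwrite('pics/w3c.png',cv2.resize(im[110:320,230:470],None,fx=2.8,fy=2.8,interpolation=cv2.INTER_CUBIC))
E
```

```text
time_s: 11.05
ee_pos: [0.5971, -0.2981, 0.1996]
tool_rot: [0.786, 0.619, -0.0, -0.0]
contact_force: [0.4, 0.1, 0.6]
finger_gap: 0.0939
[0.5971010070401371, -0.29814735730461156, 0.19955419930921112] [0.7856570254842157, 0.6186621286920044, -0.00044456247016024116, -0.0001058006724138159] [0.37490543 0.11663011 0.56365294]
```

View pics/w3c.png

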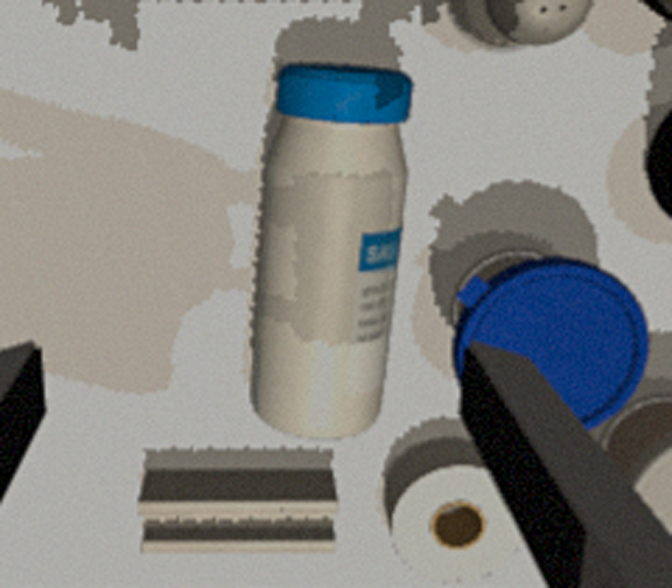

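Run:
```python
from h import *
s={"ee_pos":np.array([.5971,-.29815,.19955]),"tool_rot":[.785657,.618662,-.00044,-.0001]}
P=lambda x,y,z: on("wrist",230+x/2.8-.3,110+y/2.8-.3,z,s)
for y,l,r in((200,262,405),(340,253,391),(390,252,385)):
    p,q=P(l,y,.033),P(r,y,.033); print("bottle",np.round((p+q)/2,4),np.linalg.norm(p-q))
base=P(317,437,.056); cap=P(346,67,.045); print("base",base.round(4),"captop",cap.round(4))
print("face",P(146,470,0).round(4),P(335,472,0).round(4),P(140,500,.03).round(4),P(337,514,.03).round(4))
d=(cap-base)[:2]; d/=np.linalg.norm(d); h=np.arctan2(d[1],d[0]); print("head",np.degrees(h))
print("tub",P(455,345,.057).round(4),P(560,258,.057).round(4),"reel left",P(388,525,.028).round(4))
g=base[:2]+.097*d; print(g); goto(np.append(g,.010),h)
```

```text
bottle [ 0.6301 -0.3023  0.033 ] 0.058672748606929837
bottle [ 0.6124 -0.3614  0.033 ] 0.059381601138790804
bottle [ 0.6059 -0.384   0.033 ] 0.058235658154928996
base [ 0.6015 -0.3937  0.056 ] captop [ 0.6449 -0.25    0.045 ]
face [ 0.5131 -0.4219  0.    ] [ 0.6035 -0.4448  0.    ] [ 0.5144 -0.4201  0.03  ] [ 0.6008 -0.4484  0.03  ]
head 73.16460794048623
tub [ 0.6641 -0.3661  0.057 ] [ 0.7099 -0.3397  0.057 ] reel left [ 0.6226 -0.461   0.028 ]
[ 0.62955251 -0.30089306]
shift [  5.6  32.6 189.1] turn [-0.0013  0.0003  0.0561] t 11.1
```

```bash
python3 -m jog '5.6 32.6 50 0 0 0.056 0;5.6 32.6 100 0 0 0.056 0;5.6 32.6 150 0 0 0.056 0;5.6 32.6 177 0 0 0.056 0;5.6 32.6 189 0 0 0.056 0;5.6 32.6 189 0 0 0.056 0;5.6 32.6 189 0 0 0.056 0.5;5.6 32.6 189 0 0 0.056 0.5;5.6 32.6 189 0 0 0.056 0.5;5.6 32.6 189 0 0 0.056 0.5;5.6 32.6 189 0 0 0.056 0.5;5.6 32.6 189 0 0 0.056 0.5' 9
python3 -c "
from h import *
goto([.5857,-.340,.010],np.radians(76.3))"
```

```text
time_s: 12.6
ee_pos: [0.631, -0.3002, 0.0116]
tool_rot: [0.803, 0.596, 0.0, 0.001]
contact_force: [0.5, 1.2, 3.1]
finger_gap: 0.0577
shift [-51.1 -31.9   1.6] turn [ 0.0016  0.     -0.0537] t 12.6
```

```bash
python3 -m jog '-4 -10 0 0 0 -0.02 0.5;-10 -20 0 0 0 -0.04 0.5;-18 -28 0 0 0 -0.054 0.5;-26 -32 0 0 0 -0.054 0.5;-34 -32 0 0 0 -0.054 0.5;-41 -32 0 0 0 -0.054 0.5;-46 -32 0 0 0 -0.054 0.5;-48 -32 0 0 0 -0.054 0.5;-48 -32 0 0 0 -0.054 0.5'
python3 -m jog '-1 0 0 0 0 0 0.5;-2 0 0 0 0 0 0.5;-3 0 0 0 0 0 0.5;-4 0 0 0 0 0 0.5;-4 0 0 0 0 0 0.5'
python3 - <<'E'
from h import *
n=np.array([.235,.972,0]); f=np.array([.558,-.4325,0]); s=ctrl.read_state(); print("grip to face",n@(s["ee_pos"]-f))
im,s=snap('wrist','w4.png')
# cap far silhouette and near rim along centre columns: blue mask rows
h=cv2.cvtColor(im,cv2.COLOR_BGR2HSV)
m=(h[:,:,0]>95)&(h[:,:,0]<112)&(h[:,:,1]>150)
ys,xs=np.where(m[100:230,240:400]); print("blue",ys.min()+100,ys.max()+100,xs.min()+240,xs.max()+240)
E
```

```text
time_s: 13.72
ee_pos: [0.5857, -0.3357, 0.0115]
tool_rot: [0.786, 0.618, 0.001, -0.001]
contact_force: [1.8, 6.3, 6.4]
finger_gap: 0.0572
time_s: 14.35
ee_pos: [0.5855, -0.3367, 0.0111]
tool_rot: [0.786, 0.618, 0.003, -0.003]
contact_force: [2.9, 11.9, 6.2]
finger_gap: 0.0569
grip to face 0.09955471114987702
blue 163 216 269 368
```

```bash
python3 -m jog '2 0 0 0 0 0 0.5;2 0 -6 0 0 0 0.5;1.5 0 -12 0 0 0 0.5;0.5 0 -18 0 0 0 0.5;-1 0 -24 0 0 0 0.5;-2.5 0 -30 0 0 0 0.5;-4.5 0 -35 0 0 0 0.5;-6.5 0 -40 0 0 0 0.5;-8.5 0 -45 0 0 0 0.5;-11 0 -49 0 0 0 0.5;-13 0 -53 0 0 0 0.5;-15 0 -57 0 0 0 0.5;-17.5 0 -61 0 0 0 0.5;-17.5 0 -61 0 0 0 0.5' 7
python3 -m jog '-1.5 0 -3 0 0 0 0.5;-3 0 -6 0 0 0 0.5;-4 0 -9.5 0 0 0 0.5;-7 0 -10.5 0 0 0 0.5;-10 0 -11.5 0 0 0 0.5;-14 0 -12 0 0 0 0.5;-18 0 -12.5 0 0 0 0.5;-18 0 -12.5 0 0 0 0.5'
python3 - <<'E'
from h import *
im,s=snap('scene','s4.png'); print(s['ee_pos'])
cv2.imwrite('pics/s4c.png',cv2.resize(im[170:310,270:400],None,fx=4,fy=4,interpolation=cv2.INTER_CUBIC))
E
```

```text
time_s: 16.15
ee_pos: [0.5809, -0.3583, 0.0724]
tool_rot: [0.786, 0.618, 0.0, 0.0]
contact_force: [0.2, 0.3, -2.7]
finger_gap: 0.0574
time_s: 17.15
ee_pos: [0.577, -0.3746, 0.086]
tool_rot: [0.786, 0.618, 0.001, -0.0]
contact_force: [-0.1, 5.0, 1.8]
finger_gap: 0.0572
[ 0.57699253 -0.37455254  0.08597545]
```

View pics/s4c.png

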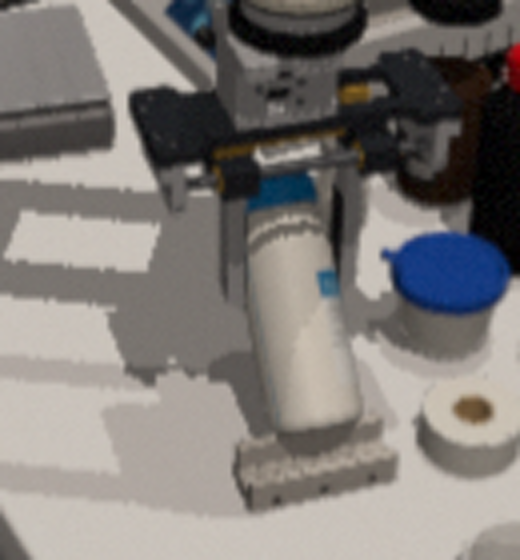

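The bottle hangs firm at about 50°, its base against the block's top edge (crop (310,430)), and at 7 N it no longer swivels. I'll grip it firmly, back off a little, and turn the tool with the bottle to bring it upright.

```bash
python3 -m jog '0 0 0 0 0 0 0.6;0 0 0 0 0 0 0.6;0 0 0 0 0 0 0.6;10 0 0 0 0 0 0.6;20 0 -1 0 0 0 0.6;24 0 -3 0 0.0873 0 0.6;26 0 -3.3 0 0.1745 0 0.6;22 0 -3.3 0 0.262 0 0.6;16 0 -3.1 0 0.349 0 0.6;11 0 -3 0 0.436 0 0.6;5 0 -3 0 0.524 0 0.6;-2 0 -2.7 0 0.611 0 0.6;-8 0 -2.4 0 0.698 0 0.6;-8 0 -2.4 0 0.698 0 0.6;-8 0 -2.4 0 0.698 0 0.6' 18
python3 - <<'E'
from h import *
im,s=snap('scene','s5.png'); print(s['ee_pos'],s['joints'].round(2)); print(R.from_quat(s["tool_rot"]).as_matrix()[:,2].round(3))
cv2.imwrite('pics/s5c.png',cv2.resize(im[160:310,270:400],None,fx=4,fy=4,interpolation=cv2.INTER_CUBIC))
E
```

```text
time_s: 19.08
ee_pos: [0.575, -0.3826, 0.0867]
tool_rot: [0.739, 0.581, 0.268, -0.211]
contact_force: [0.6, 0.4, -2.2]
finger_gap: 0.0572
[ 0.57495167 -0.38264218  0.08666807] [-0.93  0.74  0.89  0.56  1.94 -0.6 ]
[ 0.152  0.623 -0.767]
```

View pics/s5c.png

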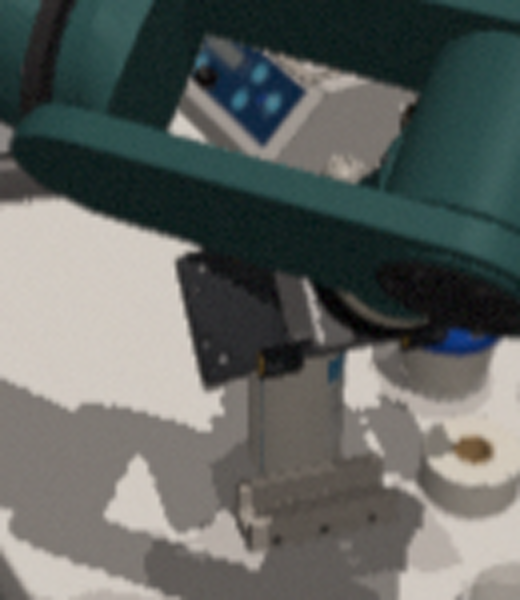

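```bash
for i in 1 2; do python3 -m jog '-0.6 0 0.8 0 0 0 0.6;-1.3 0 1.5 0 0 0 0.6;-1.3 0 1.5 0 0 0 0.6;-1.3 0 1.5 0 0 0 0.6' | grep -E 'force|pos'; done
```

```text
ee_pos: [0.5747, -0.383, 0.085]
contact_force: [0.3, 0.0, -2.8]
ee_pos: [0.5746, -0.3831, 0.0828]
contact_force: [-0.0, -1.0, -3.0]
```

```bash
python3 -m jog '-0.6 0 0.8 0 0 0 0.6;-1.3 0 1.5 0 0 0 0.6;-1.9 0 2.3 0 0 0 0.6;-1.9 0 2.3 0 0 0 0.6;-1.9 0 2.3 0 0 0 0.6' | grep -E 'force|pos'; python3 -m jog '-0.6 0 0.8 0 0 0 0.6;-1.3 0 1.5 0 0 0 0.6;-1.9 0 2.3 0 0 0 0.6;-1.9 0 2.3 0 0 0 0.6;-1.9 0 2.3 0 0 0 0.6' | grep -E 'force|pos'
```

```text
ee_pos: [0.5747, -0.3833, 0.0814]
contact_force: [-2.0, -0.7, 4.6]
ee_pos: [0.5746, -0.3835, 0.0812]
contact_force: [-3.6, -1.0, 11.6]
```

```bash
python3 -m jog '0.6 0 -0.8 0 0 0 0.6;0.6 0 -0.8 0 0 0 0.6' 18| grep -E 'force|pos'; python3 -m jog '0 0 0 0 0 0 0.6;0 0 0 0 0 0 0.6;0 0 0 0 0 0 0.6;0 0 0 0 0 0 0.6' 3.5 | grep -E 'force|pos|gap'
python3 - <<'E'
from h import *
im,s=snap('wrist','w5.png'); print(s['ee_pos'].tolist(),s['tool_rot'].tolist())
n=np.array([.235,.972,0]); f=np.array([.558,-.4325,0]); z=R.from_quat(s['tool_rot']).as_matrix()[:,2]
g=s['ee_pos']-.019*z; print("G",g,"u",n@(g-f)); print(s['wrist_torque'])
cv2.imwrite('pics/w5c.png',im[:, 100:540])
E
```

```text
ee_pos: [0.5746, -0.3834, 0.0813]
contact_force: [-3.2, -1.9, 9.4]
ee_pos: [0.5748, -0.3831, 0.078]
contact_force: [0.1, -1.6, 5.0]
finger_gap: 0.0577
[0.5748052113445579, -0.38312851272900644, 0.07803958966316393] [0.7388985711363472, 0.5805812769421331, 0.26909593927451847, -0.21104894669927018]
G [ 0.57190568 -0.39499119  0.09259533] u 0.03972639327120535
[0.04214146 0.07861837 0.00806156]
```

View pics/w5c.png

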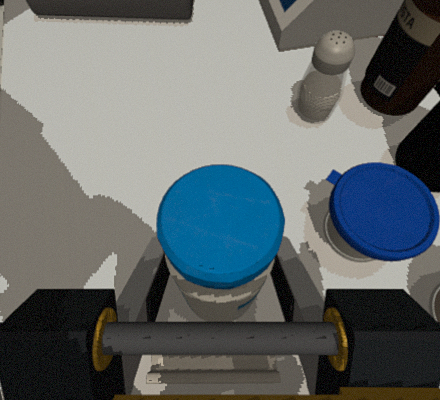

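Run:
```python
from h import *
s=ctrl.read_state(); n=np.array([.235,.972,0]); f=np.array([.558,-.4325,0])
z=R.from_quat(s['tool_rot']).as_matrix()[:,2]; g=s['ee_pos']-.019*z
for v in(165,222,278):
  p=on("wrist",321,v,.15); print(v,p.round(4),"u",n@(p-f),"vs G",n@(p-g))
a,b=on("wrist",258,223,.15),on("wrist",384,223,.15); print("capdia",np.linalg.norm(a-b))
```

```text
165 [ 0.5788 -0.3674  0.15  ] u 0.06819198148392067 vs G 0.02847906557385122
222 [ 0.5724 -0.3933  0.15  ] u 0.041482979303484005 vs G 0.0017700633934145638
278 [ 0.5671 -0.4151  0.15  ] u 0.019073308612418526 vs G -0.02063960729765091
capdia 0.051182570154980865
```

```bash
python3 -m jog '0 0 0 0 0 0 0.6;0 0 0 0 0 0 0.6;0 0 0 0 0 0 0.6;1 0 -1.2 0 0 0 0.6;-1.3 0 -3.1 0 0 0 0.6;-3.6 0 -5.1 0 0 0 0.6;-5.9 0 -7 0 0 0 0.6;-5.9 0 -7 0 0 0 0.6' 15 | grep -E 'force|pos'
python3 -m jog '-0.6 0 0.8 0 0 0 0.6;-1 0 1.2 0 0 0 0.6;-1 0 1.2 0 0 0 0.6' | grep -E 'force|pos'
```

```text
ee_pos: [0.5721, -0.3917, 0.0787]
contact_force: [0.5, 1.5, -2.7]
ee_pos: [0.5725, -0.3917, 0.0779]
contact_force: [0.3, 1.2, -2.5]
```

```bash
python3 -m jog '-0.6 0 0.8 0 0 0 0.6;-0.8 0 1 0 0 0 0.6;-0.8 0 1 0 0 0 0.6' | grep -E 'force|pos'; python3 -m jog '-0.4 0 0.5 0 0 0 0.6;-0.6 0 0.8 0 0 0 0.6;-0.6 0 0.8 0 0 0 0.6' | grep -E 'force|pos'
```

```text
ee_pos: [0.5725, -0.3918, 0.0775]
contact_force: [-1.2, 2.0, 2.5]
ee_pos: [0.5725, -0.3918, 0.0775]
contact_force: [-1.4, 1.6, 5.7]
```

```bash
python3 -m jog '0 0 0 0 0 0 0.6;0 0 0 0 0 0 0.6;0 0 0 0 0 0 0.6' 3.5 | grep -E 'force|pos'; python3 -m jog '0 0 0 0 0 0 0.37;0 0 0 0 0 0 0.34;0 0 0 0 0 0 0.25;0 0 0 0 0 0 0;0 0 0 0 0 0 0;0 0 0 0 0 0 0;0 0 -15 0 0 0 0;0 0 -50 0 0 0 0;0 0 -100 0 0 0 0;0 0 -150 0 0 0 0;0 0 -150 0 0 0 0' | grep -E 'force|pos|gap|time'
python3 - <<'E'
from h import *
goto([.585,-.34,.24],np.radians(76.3))
n=np.array([.235,.972,0]); f=np.array([.558,-.4325,0])
for c in("wrist","top","scene"):
    im,s=snap(c,c+'6.png'); h=cv2.cvtColor(im,cv2.COLOR_BGR2HSV)
    m=((h[:,:,0]>96)&(h[:,:,0]<108)&(h[:,:,1]>140)&(h[:,:,2]>60)).astype(np.uint8)
    k,l,st,ce=cv2.connectedComponentsWithStats(m)
    for i in range(1,k):
        if st[i,4]>25: print(c,st[i].tolist(),ce[i].round(1),on(c,*ce[i],.148,s).round(4) )
print("exp top",proj("top",[.5645,-.4025,.15]),"exp scene",proj("scene",[.5645,-.4025,.14]))
E
```

```text
ee_pos: [0.5726, -0.3922, 0.0767]
contact_force: [-1.5, 1.3, 5.7]
time_s: 26.05
ee_pos: [0.5489, -0.4894, 0.1949]
contact_force: [0.3, -0.3, 0.5]
finger_gap: 0.094
shift [147.2  -0.4  63.2] turn [ 8.000e-03 -6.909e-01 -2.000e-04] t 26.05
wrist [576, 117, 10, 14, 27] [580.9 124.1] [ 0.8182 -0.4218  0.148 ]
wrist [288, 137, 59, 58, 2673] [316.4 165.5] [ 0.5664 -0.4063  0.148 ]
wrist [328, 204, 14, 14, 28] [333.2 211.8] [ 0.5695 -0.4523  0.148 ]
top [373, 198, 22, 21, 353] [383.3 207.9] [ 0.5677 -0.3989  0.148 ]
exp top (np.float64(384.92060737073587), np.float64(209.1687948667776)) exp scene (np.float64(343.7670023324928), np.float64(232.44606801746642))
```

```bash
python3 -c "
from h import *
goto([.567,-.402,.25],np.radians(76.3))"
```

```text
shift [103.9  -2.9   8.2] turn [-1.400e-03 -6.994e-01 -4.000e-04] t 26.2
```

```bash
python3 -m jog '25 -1 -20 0 -0.17 0 0;60 -2 -12 0 -0.35 0 0;90 -3 0 0 -0.52 0 0;104 -3 8 0 -0.7 0 0;104 -3 8 0 -0.7 0 0;104 -3 8 0 -0.7 0 0'
cat >> h.py <<'E'
def blobs(c,z,fn,lo=96,hi=108,area=100):
    im,s=snap(c,fn); h=cv2.cvtColor(im,cv2.COLOR_BGR2HSV)
    m=((h[:,:,0]>lo)&(h[:,:,0]<hi)&(h[:,:,1]>140)&(h[:,:,2]>60)).astype(np.uint8)
    k,l,st,ce=cv2.connectedComponentsWithStats(m)
    for i in range(1,k):
        if st[i,4]>area:
            x,y,w,hh=st[i,:4]; e=[on(c,*q,z,s) for q in((x,y+hh/2),(x+w,y+hh/2),(x+w/2,y),(x+w/2,y+hh))]
            print(c,st[i].tolist(),ce[i].round(1),on(c,*ce[i],z,s).round(4),"dia",np.linalg.norm(e[0]-e[1]).round(4),np.linalg.norm(e[2]-e[3]).round(4))
E
python3 - <<'E'
from h import *
blobs("wrist",.148,"w7.png"); print(ctrl.read_state()["ee_pos"])
E
```

```text
time_s: 26.95
ee_pos: [0.5665, -0.401, 0.2496]
tool_rot: [0.786, 0.618, -0.001, -0.001]
contact_force: [0.4, -1.1, 0.2]
finger_gap: 0.0941
wrist [294, 171, 56, 55, 2365] [321.7 198.1] [ 0.5681 -0.3995  0.148 ] dia 0.0532 0.0543
[ 0.56610518 -0.40239467  0.24927789]
```

```bash
python3 -m jog '3 1 50 0 0 0 0;3 1 100 0 0 0 0;3 1 145 0 0 0 0;3 1 165 0 0 0 0;3 1 173 0 0 0 0;3 1 173 0 0 0 0;3 1 173 0 0 0 0.6;3 1 173 0 0 0 0.6;3 1 173 0 0 0 0.6;3 1 173 0 0 0 0.6;3 1 173 0 0 0 0.6;3 1 173 0 0 0 0.6' 15
python3 -m jog '0 0 -10 0 0 0 0.6;0 0 -40 0 0 0 0.6;0 0 -100 0 0 0 0.6;0 0 -120 0 0 0 0.6;0 0 -120 0 0 0 0.6'
python3 - <<'E'
from h import *
im=cv2.imread("pics/top0.png")
# tare key and power key and plate from the first top picture
C=lambda x,y,z: on("top",175+x/3.33-.35,170+y/3.33-.35,z)
pl=[C(103,35,.05),C(285,90,.05),C(215,250,.05),C(42,205,.05)]
print("tare",C(181,277,.042),"pow",C(55,238,.042)); print("plate",np.round(pl,4).tolist(),np.mean(pl,0))
g=cv2.cvtColor(im,cv2.COLOR_BGR2HSV); m=((g[:,:,2]>150)).astype(np.uint8)[225:270,180:265]
b=cv2.cvtColor(im,cv2.COLOR_BGR2GRAY)
E
```

```text
time_s: 28.5
ee_pos: [0.5687, -0.4, 0.0786]
tool_rot: [0.786, 0.618, -0.001, 0.001]
contact_force: [1.4, -0.0, 1.4]
finger_gap: 0.0574
time_s: 29.12
ee_pos: [0.5692, -0.4004, 0.2011]
tool_rot: [0.786, 0.618, -0.0, 0.003]
contact_force: [-0.9, 0.3, -3.5]
finger_gap: 0.0574
tare [ 0.45500254 -0.00046062  0.042     ] pow [0.48470665 0.10391216 0.042     ]
plate [[0.6515, 0.0718, 0.05], [0.6075, -0.0804, 0.05], [0.4768, -0.0287, 0.05], [0.5108, 0.1136, 0.05]] [0.56164665 0.01905839 0.05      ]
```

Run:
```python
from h import *
im=cv2.cvtColor(cv2.imread("pics/top0.png"),cv2.COLOR_BGR2GRAY).astype(np.float32)
a=np.arctan2(.274,.962); c=np.array([.5616,.019,.05])
for an in(-np.arctan2(.274,.962),):
    X=np.array([np.cos(an),np.sin(an),0]);Y=np.array([-np.sin(an),np.cos(an),0])
    def prof(d,o,rng):
        out=[]
        for t in rng:
            v=[]
            for k in(-.03,-.02,-.01,0,.01,.02,.03):
                u,w=proj("top",c+d*t+o*k); v.append(cv2.getRectSubPix(im,(1,1),(float(u),float(w)))[0,0])
            out.append(int(np.mean(v)))
        return out
    r=np.arange(-.12,.121,.004)
    for n,d,o in(("x",X,Y),("y",Y,X)): print(n,list(zip((r*1000).round().astype(int).tolist(),prof(d,o,r))))
```

```text
x [(-120, 62), (-116, 23), (-112, 21), (-108, 69), (-104, 78), (-100, 71), (-96, 73), (-92, 76), (-88, 81), (-84, 37), (-80, 19), (-76, 45), (-72, 88), (-68, 81), (-64, 111), (-60, 115), (-56, 115), (-52, 115), (-48, 113), (-44, 113), (-40, 116), (-36, 116), (-32, 114), (-28, 114), (-24, 113), (-20, 112), (-16, 113), (-12, 112), (-8, 112), (-4, 113), (0, 112), (4, 112), (8, 113), (12, 112), (16, 111), (20, 110), (24, 108), (28, 110), (32, 111), (36, 111), (40, 110), (44, 108), (48, 108), (52, 111), (56, 109), (60, 111), (64, 110), (68, 109), (72, 109), (76, 131), (80, 146), (84, 146), (88, 146), (92, 146), (96, 146), (100, 146), (104, 146), (108, 146), (112, 145), (116, 146), (120, 146)]
y [(-120, 146), (-116, 146), (-112, 146), (-108, 146), (-104, 146), (-100, 146), (-96, 146), (-92, 146), (-88, 145), (-84, 118), (-80, 49), (-76, 70), (-72, 78), (-68, 103), (-64, 113), (-60, 112), (-56, 112), (-52, 112), (-48, 112), (-44, 112), (-40, 112), (-36, 112), (-32, 112), (-28, 112), (-24, 112), (-20, 111), (-16, 111), (-12, 112), (-8, 112), (-4, 112), (0, 112), (4, 111), (8, 112), (12, 111), (16, 112), (20, 112), (24, 112), (28, 112), (32, 112), (36, 112), (40, 112), (44, 112), (48, 112), (52, 112), (56, 112), (60, 111), (64, 112), (68, 112), (72, 111), (76, 113), (80, 126), (84, 145), (88, 146), (92, 146), (96, 146), (100, 146), (104, 146), (108, 145), (112, 146), (116, 146), (120, 146)]
```

```bash
python3 -c "
from h import *
goto([.567,.023,.201],np.radians(76.3)); print(ctrl.read_state()['joints'].round(2))"
```

```text
shift [ 410.9 -102.4   -2. ] turn [0.0043 0.0041 0.    ] t 29.12
[-0.69  0.42  0.98 -0.    1.74 -0.45]
```

```bash
python3 -m jog '10 -2.5 0 0 0 0 0.6;29 -7 0 0 0 0 0.6;58 -14 0 0 0 0 0.6;95 -24 0 0 0 0 0.6;135 -34 0 0 0 0 0.6;175 -44 0 0 0 0 0.6;215 -54 0 0 0 0 0.6;255 -64 0 0 0 0 0.6;295 -74 0 0 0 0 0.6;332 -83 0 0 0 0 0.6;362 -90 0 0 0 0 0.6;385 -96 0 0 0 0 0.6;400 -100 0 0 0 0 0.6;408 -102 0 0 0 0 0.6;411 -102 0 0 0 0 0.6;411 -102 0 0 0 0 0.6;411 -102 0 0 0 0 0.6' 20
python3 - <<'E'
from h import *
goto([.5674,.0231,.201],np.radians(76.3))
blobs("wrist",.27,"w8.png"); blobs("top",.27,"t8.png",area=40)
im=cv2.cvtColor(cv2.imread("pics/w8.png"),cv2.COLOR_BGR2GRAY).astype(np.float32)
s=ctrl.read_state(); c=np.array([.5674,.0231,.05]); X=np.array([.962,-.274,0]);Y=np.array([.274,.962,0])
print([proj("wrist",c+X*a+Y*b,s) for a in(-.071,.071) for b in(-.075,.075)])
for n,d,o in(("x",X,Y*.055),("y",Y,X*-.05),("y2",Y,X*.05)):
    out=[]
    for t in np.arange(-.1,.101,.005):
        u,w=proj("wrist",c+d*t+o,s); out.append((round(t*1000),int(im[int(round(w)),int(round(u))]) if 0<=u<639 and 0<=w<399 else -1))
    print(n,out)
E
```

```text
time_s: 31.25
ee_pos: [0.5667, 0.023, 0.1974]
tool_rot: [0.787, 0.617, -0.001, 0.001]
contact_force: [-0.0, -0.7, -2.6]
finger_gap: 0.0573
shift [ 0.2  0.6 -3.6] turn [-0.0001  0.0022 -0.001 ] t 31.25
wrist [451, 160, 62, 138, 3973] [483.1 221.6] [0.6349 0.0496 0.27  ] dia 0.0229 0.0557
wrist [255, 243, 128, 79, 8103] [318.1 287.4] [0.5693 0.0373 0.27  ] dia 0.0502 0.0351
wrist [281, 354, 76, 14, 727] [318.6 359. ] [0.5612 0.0037 0.27  ] dia 0.0324 0.0073
top [201, 191, 10, 21, 113] [206.1 202. ] [0.5597 0.0031 0.27  ] dia 0.0218 0.0458
[(np.float64(256.754497346617), np.float64(248.55297740663372)), (np.float64(253.8349981940202), np.float64(114.02492060679455)), (np.float64(379.05569142844075), np.float64(252.77331182952042)), (np.float64(392.54710470804116), np.float64(119.46513417862452))]
x [(-100, 213), (-95, 217), (-90, 31), (-85, 29), (-80, 34), (-75, 137), (-70, 156), (-65, 170), (-60, 166), (-55, 98), (-50, 96), (-45, 109), (-40, 103), (-35, 103), (-30, 106), (-25, 109), (-20, 102), (-15, 104), (-10, 100), (-5, 101), (0, 104), (5, 111), (10, 106), (15, 101), (20, 95), (25, 
[... 395 characters left out ...]
(-5, 150), (0, 146), (5, 145), (10, 144), (15, 146), (20, 147), (25, 144), (30, 143), (35, 170), (40, 169), (45, 168), (50, 169), (55, 96), (60, 102), (65, 102), (70, 100), (75, 69), (80, 156), (85, 157), (90, 159), (95, 154), (100, 158)]
y2 [(-100, 46), (-95, 31), (-90, 34), (-85, 36), (-80, 91), (-75, 91), (-70, 95), (-65, 91), (-60, 85), (-55, 84), (-50, 87), (-45, 143), (-40, 153), (-35, 146), (-30, 149), (-25, 152), (-20, 146), (-15, 143), (-10, 147), (-5, 144), (0, 147), (5, 142), (10, 143), (15, 141), (20, 147), (25, 168), (30, 165), (35, 169), (40, 164), (45, 166), (50, 166), (55, 169), (60, 170), (65, 128), (70, 102), (75, 71), (80, 158), (85, 159), (90, 163), (95, 160), (100, 161)]
```

```bash
python3 - <<'E'
from h import *
p=on("wrist",318,243,.268); s=ctrl.read_state(); print("cap far edge u from tcp",np.array([.235,.972,0])@(p-s["ee_pos"]))
E
python3 -m jog '0 -1 8 0 0 0 0.6;0 -1 20 0 0 0 0.6;0 -1 34 0 0 0 0.6;0 -1 46 0 0 0 0.6;0 -1 54 0 0 0 0.6;0 -1 59 0 0 0 0.6;0 -1 61 0 0 0 0.6;0 -1 61 0 0 0 0.6'
```

```text
cap far edge u from tcp 0.03255525363850481
time_s: 32.35
ee_pos: [0.5659, 0.0238, 0.1367]
tool_rot: [0.786, 0.618, -0.001, 0.001]
contact_force: [-0.3, -0.5, -2.9]
finger_gap: 0.0571
```

```bash
python3 -m jog '0 0 1.5 0 0 0 0.6;0 0 3 0 0 0 0.6;0 0 4 0 0 0 0.6;0 0 5 0 0 0 0.6;0 0 5 0 0 0 0.6;0 0 5 0 0 0 0.6' | grep -E "pos|force"; python3 -m jog '0 0 0.7 0 0 0 0.6;0 0 1.4 0 0 0 0.6;0 0 1.4 0 0 0 0.6;0 0 1.4 0 0 0 0.6' | grep -E "pos|force"
```

```text
ee_pos: [0.5657, 0.0238, 0.1315]
contact_force: [0.7, -1.0, -3.3]
ee_pos: [0.5657, 0.0238, 0.1301]
contact_force: [0.0, -0.0, -2.1]
```

```bash
python3 -m jog '0 0 0.5 0 0 0 0.6;0 0 1 0 0 0 0.6;0 0 1 0 0 0 0.6;0 0 1 0 0 0 0.6' | grep -E "pos|force"; python3 -m jog '0 0 0.5 0 0 0 0.6;0 0 1 0 0 0 0.6;0 0 1 0 0 0 0.6;0 0 1 0 0 0 0.6' | grep -E "pos|force"
```

```text
ee_pos: [0.5657, 0.0238, 0.1291]
contact_force: [0.6, -0.5, -3.7]
ee_pos: [0.5658, 0.0239, 0.1286]
contact_force: [-0.8, 0.2, 1.4]
```

```bash
python3 -m jog '0 0 0 0 0 0 0.6;0 0 0 0 0 0 0.6;0 0 0 0 0 0 0.6' 3.5 | grep -E 'force|pos'; python3 -m jog '0 0 0 0 0 0 0.37;0 0 0 0 0 0 0.34;0 0 0 0 0 0 0.25;0 0 0 0 0 0 0;0 0 0 0 0 0 0;0 0 0 0 0 0 0;0 0 -15 0 0 0 0;0 0 -60 0 0 0 0;0 0 -110 0 0 0 0;0 0 -140 0 0 0 0;0 0 -140 0 0 0 0' | grep -E 'force|pos|gap|time'
python3 - <<'E'
from h import *
blobs("wrist",.199,"w9.png"); blobs("top",.199,"t9.png",area=40)
s=ctrl.read_state(); print("want above tare"); goto([.455,-.0005,.2],np.radians(-106))
goto([.455,-.0005,.2],np.radians(76)); print(s["joints"].round(2))
E
```

```text
ee_pos: [0.566, 0.0239, 0.1285]
contact_force: [-1.3, 0.8, 3.0]
time_s: 36.35
ee_pos: [0.5673, 0.024, 0.2727]
contact_force: [-0.6, -0.6, 0.1]
finger_gap: 0.0941
wrist [287, 178, 61, 61, 2827] [316.6 208.5] [0.5651 0.0249 0.199 ] dia 0.0526 0.0553
top [196, 194, 23, 22, 400] [206.8 204.4] [0.564  0.0217 0.199 ] dia 0.0542 0.0519
want above tare
shift [ -49.9 -101.6   67.8] turn [-3.1000e-03 -4.0000e-04 -3.1013e+00] t 36.45
shift [ -49.9 -101.6   67.8] turn [-0.0003  0.002   0.0054] t 36.45
[-0.06  0.12  1.21 -0.    1.81  0.18]
```

```bash
python3 -m jog '-6 -12 0 0 0 -0.18 0.5;-20 -40 0 0 0 -0.36 1;-40 -80 0 0 0 -0.54 1;-50 -102 0 0 0 -0.72 1;-50 -102 0 0 0 -0.9 1;-50 -102 0 0 0 -1.08 1;-50 -102 20 0 0 -1.26 1;-50 -102 50 0 0 -1.44 1;-50 -102 80 0 0 -1.53 1;-50 -102 110 0 0 -1.53 1;-50 -102 110 0 0 -1.53 1;-50 -102 110 0 0 -1.53 1'
python3 - <<'E'
from h import *
im,s=snap("wrist","w10.png"); print(s["ee_pos"],s["tool_rot"])
c=np.array([.455,-.0005,.042]); print("exp key px",proj("wrist",c,s),"tcp px",proj("wrist",s["ee_pos"],s))
h=cv2.cvtColor(im,cv2.COLOR_BGR2HSV); m=((h[:,:,1]<70)&(h[:,:,2]>120)).astype(np.uint8)
k,l,st,ce=cv2.connectedComponentsWithStats(m)
for i in range(1,k):
    if 60<st[i,4]<8000: print(st[i].tolist(),ce[i].round(1),on("wrist",*ce[i],.042,s).round(4))
E
```

```text
time_s: 37.95
ee_pos: [0.4546, -0.0005, 0.1582]
tool_rot: [0.139, 0.99, -0.001, -0.0]
contact_force: [-1.0, -0.5, 0.1]
finger_gap: 0.0004
[ 0.45463753 -0.00053457  0.15817278] [ 1.39473650e-01  9.90225244e-01 -9.53717953e-04 -3.97306942e-04]
exp key px (np.float64(320.5644972310729), np.float64(197.1074116920141)) tcp px (np.float64(320.30554924099573), np.float64(245.4530440042251))
[614, 0, 26, 38, 857] [626.   16.2] [0.374  0.2896 0.042 ]
[302, 185, 16, 22, 299] [309.2 195.6] [ 0.4503 -0.0109  0.042 ]
[329, 230, 60, 16, 272] [356.9 235.6] [0.5051 0.0242 0.042 ]
[619, 259, 21, 49, 848] [629.8 281.2] [0.6351 0.2907 0.042 ]
[93, 355, 130, 40, 4866] [158.6 374.5] [ 0.6125 -0.2459  0.042 ]
[315, 355, 10, 26, 193] [319.4 368.7] [ 0.6571 -0.0598  0.042 ]
[510, 356, 38, 12, 300] [528.  359.9] [0.7103 0.1773 0.042 ]
[436, 362, 92, 38, 1432] [482.  381.2] [0.727 0.122 0.042]
```

Run:
```python
import cv2
im=cv2.cvtColor(cv2.imread("pics/w10.png"),cv2.COLOR_BGR2GRAY)
for v in range(172,228,3): print(v,' '.join('%3d'%im[v,u] for u in range(276,376,3)))
```

```text
172 151 150 146 145 147 151  67  69  69  71  66  71  69  68  44  44  39  40  41  43  40  40  44  40  34  38  47  44  47  49  39  39  37  34
175 145 147 144 148 148 151  67  72  20  19  19  14  15   5  17   0   1   0  24   0   3   7  13   0   7  10   7   4  22   3  16   2   0   0
178 147 148 150 153 146 152  73  74  19  11   4  18  19  13   9  20   4   7   6   0   7   0   8  10   4   7  11   9   8  11  19   0   0   9
181 151 151 149 151 151 154  60  72  23  26   9  10  24  16   0   0  20   0   1   1   7   7  23   8  15  13   1   7  11   9  10   8   8   6
184 159 154 150 148 149 148  65  89  20  75  79  77  71  73  64  54  60  57  62  62  56  54  11   1   4  80  83  87  85  86  83  84  81  86
187 161 162 157 149 146 151  64  83  18 138 143 140 140 141  79  67  74  72  71  73  77  71  36  14   2  96  93 102  94  90  97  94 100  92
190 160 158 157 157 159 158  62  88   1 135 137 140 139 138  73  75  71  71  75  69  73  69  40   0   0  94  92  60  44  55  93  57  37  69
193 158 159 158 158 156 163  61  79   1 137 138 138 134 107  75  73  73  67  74  68  68  69  34   1   1 101  95  32  24 
[... 859 characters left out ...]

214 160 156 160 162 159 161  67  95  16  23  20   4  10  12  25   2   2   1   7  13  14   9  20   5   5   9  17  12   1   4  20   1  12   0
217 161 159 157 160 158 163  52  94  90  96  99  92  93  96  59  57  54  56  55  52  51  53  50  55  51  50  85  47  55  85  49  80  43  48
220 156 163 160 156 159 163  76  95  99  99  96 101 101  98  81  55  53  54  54  58  49  52  50  53  56  84  90  93  94  90  90  87  90  65
223 161 159 161 158 160 163  72  94  81  61  63  67  78  53  47  42  38  40  43  41  55  44  78  45  43  68  53  81  64  56  71  52  76  60
226 154 157 156 156 158 161  70  91  61  56  55  59  54  57  53  56  50  51  58  53  52  53  54  61  59  47  56  57  58  57  54  53  50  55
```

```bash
python3 -m jog '0 0.5 30 0 0 0 1;0 0.5 65 0 0 0 1;0 0.5 90 0 0 0 1;0 0.5 104 0 0 0 1;0 0.5 110 0 0 0 1;0 0.5 110 0 0 0 1;0 0.5 110 0 0 0 1' 20 | grep -E 'force|pos'
python3 -m jog '0 0 1 0 0 0 1;0 0 2 0 0 0 1;0 0 3 0 0 0 1;0 0 4 0 0 0 1;0 0 4 0 0 0 1' | grep -E 'force|pos'
```

```text
ee_pos: [0.4558, -0.0004, 0.0494]
contact_force: [-0.2, 0.4, 0.1]
ee_pos: [0.4547, -0.0003, 0.044]
contact_force: [0.5, 0.3, 0.3]
```

```bash
python3 -m jog '0 0 1.5 0 0 0 1;0 0 2.5 0 0 0 1;0 0 3.3 0 0 0 1;0 0 3.3 0 0 0 1' | grep -E 'force|pos'
```

```text
ee_pos: [0.4549, -0.0003, 0.0413]
contact_force: [-1.1, -0.5, 3.8]
```

```bash
python3 -m jog '0 0 0.7 0 0 0 1;0 0 1.4 0 0 0 1;0 0 1.4 0 0 0 1' | grep -E 'force|pos|time'
```

```text
time_s: 40.38
ee_pos: [0.4549, -0.0003, 0.0403]
contact_force: [-3.4, 0.3, 8.1]
```

Force is 8.1 N. I'll hold, check, then release.

```bash
python3 -m jog '0 0 0 0 0 0 1;0 0 0 0 0 0 1;0 0 0 0 0 0 1;0 0 0 0 0 0 1;0 0 0 0 0 0 1' | grep -E 'force|pos|time'; python3 -m jog '0 0 -4 0 0 0 1;0 0 -15 0 0 0 1;0 0 -60 0 0 0 1;0 0 -110 0 0 0 1;0 0 -150 0 0 0 1;0 0 -180 0 0 0 1;0 0 -180 0 0 0 1;0 0 -180 0 0 0 1'
python3 - <<'E'
from h import *
blobs("top",.199,"t11.png",area=40); blobs("scene",.199,"s11.png",area=40)
a,b=[cv2.cvtColor(cv2.imread("pics/"+f),cv2.COLOR_BGR2GRAY) for f in("top0.png","t11.png")]
for n,(u,v) in dict(salt=(319,160),tub=(370,165),reel=(399,184),block=(391,219),decoy=(442,243)).items():
    print(n,np.abs(a[v-14:v+14,u-14:u+14].astype(int)-b[v-14:v+14,u-14:u+14]).mean().round(1))
E
```

```text
time_s: 41.0
ee_pos: [0.4549, -0.0003, 0.0403]
contact_force: [-3.2, 0.3, 6.7]
time_s: 42.0
ee_pos: [0.4544, 0.0001, 0.218]
tool_rot: [0.139, 0.99, -0.001, -0.001]
contact_force: [0.5, 0.0, 0.1]
finger_gap: 0.0001
top [196, 193, 23, 23, 401] [206.7 204.4] [0.5641 0.0218 0.199 ] dia 0.0542 0.0543
scene [259, 138, 17, 12, 172] [267.3 143.4] [0.5571 0.0016 0.199 ] dia 0.0497 0.0815
salt 9.1
tub 5.7
reel 9.3
block 9.1
decoy 7.4
```

```bash
python3 -c "
from station import ctrl
print(ctrl.close_job())"
```

```text
the job is handed in; nothing more can be done
None
```

The job is handed in at about 42 s: the shaker was stood up by the block, then moved to the middle of the scale plate, and the scale was tared.

- **Tipping up:** The first try failed. The bottle slipped out of the 3.5 N grip partway up and lay down again. I butted its base against the block again (about 12 N) and tipped it to about 50°, but at 7 N it stopped swivelling. I then gripped it firmly, backed off the block slightly and turned the tool with the bottle to finish. It was set down upright, about 3 mm from the block face by my measurement, and let go. The top camera then showed the cap as a round blob where expected.
- **Placing on the scale:** I took it again from above and lowered it until contact (1–3 N), then let go. The last top view puts the cap centre at (0.564, 0.022) and round. My estimate of the plate centre is (0.5655, 0.0235).
- **Taring:** The wide key read 8.1 N at first and 6.7 N at the end of the hold, which lasted a little over 0.5 s. I then released it, and the arm now hangs clear with no contact force.

**Checks and limits:**
- The scale display was never read.
- The last comparison of the bystanders was weak. Their image patches changed by 6–9 grey levels, but the untouched blue look-alike also changed by 7, so nothing stands out.
- Before the bottle was lowered onto the plate, the wrist camera suggested up to 6° of lean. The contact height and the round cap afterwards indicate it stands flat.
- I viewed 12 pictures, two over the budget, because of the retry.

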